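# Load the glue press's weight hanger

## Task

Load the mosaic glue press: slide the thick green slotted disc onto the weight hanger under the press beam so that it lies flat on the hanger's pan with the stem at the bottom of its slot, then hang the thin yellow disc on top of it in the same way. Stagger the discs so that neither can slide off: their slots must point at least a quarter turn apart. Leave the jars, mug, bowl, brush and tile where they are.

Things in the scene. Friction and masses are not known exactly. Their poses are not given: they have to be found in the camera images.
- green_disc: green slotted steel disc, 70 mm across, 12 mm thick, about 0.32 kg, flat on the table. Origin: centre of its underside; z up. Slot 13 mm wide from the rim at +x to 6.5 mm past the centre. Beyond the rim opposite the slot stands a black upright grip fin in the disc's xz plane: x -66 to -38 mm, 10 mm thick in y, its top 40 mm above the underside
- green_fin (a point): point in the green disc's grip fin to pinch, across its 10 mm thickness: 52 mm from the disc's centre (disc x = -52 mm, y = 0), 30 mm above its underside; axes as the disc's
- yellow_disc: yellow slotted steel disc, 70 mm across, 8 mm thick, about 0.22 kg, flat on the table. Origin: centre of its underside; z up. Slot 13 mm wide from the rim at +x to 6.5 mm past the centre. Beyond the rim opposite the slot stands a black upright grip fin in the disc's xz plane: x -66 to -38 mm, 10 mm thick in y, its top 40 mm above the underside
- yellow_fin (a point): point in the yellow disc's grip fin to pinch, across its 10 mm thickness: 52 mm from the disc's centre (disc x = -52 mm, y = 0), 30 mm above its underside; axes as the disc's
- pan (a point): centre of the upper face of the hanger's pan, 100 mm above the table. Pan: steel disc 60 mm across, 6 mm thick, on the lower end of an upright stem 8 mm in diameter, which goes up 115 mm to the beam's underside. Axes: z up, x along the beam towards the post. Rigid: the hanger does not swing. Fixed to the table, like the whole press
- beam_end (a point): centre of the free end of the press's wooden beam, 35 mm on pan's -x side, 130 mm above pan; axes as pan's. The beam, 50 mm wide, 30 mm thick, runs 345 mm to +x above the stem and blocks an upright gripper: pinch the fins with the tool leaning away from the disc, about 35 degrees from vertical, from pick to release
- press_foot (a point): where the press column, 28 mm in diameter, meets its cork foot on the mosaic board: 160 mm from the stem along pan's +x, 42 mm above the table. The base under it is 120 mm wide and reaches from 90 to 340 mm on the stem's +x side; the post, 76 mm wide, stands at 285 mm
- jar_blue: closed jar with blue contents and steel cap, 62 mm across, 90 mm tall, on the table: bystander, leave it where it is. Origin: centre of its underside
- jar_red: closed jar with red-brown contents and steel cap, 62 mm across, 90 mm tall: bystander. Origin: centre of its underside
- mug: white mug, 74 mm across, 85 mm tall: bystander. Origin: centre of its underside
- bowl: blue bowl, 110 mm across, 40 mm tall: bystander. Origin: centre of its underside
- brush: paint brush 200 mm long lying flat, handle towards its own -x: bystander
- tile: loose orange tile 40 x 40 x 8 mm lying flat near the press: bystander. Origin: centre of its underside
Mind the look-alikes: they are no part of the job. Of the things that look like the green_disc, take the one that is farthest to the robot's right at the start. There is more than one size of the yellow_disc; the job needs the largest.

How it is judged:
On the way:
1. the green disc lies flat on the pan, stem at the bottom of its slot, let go (horizontal distance between green_disc and pan below 0.01 m and z of green_disc in the frame of pan between -0.003 and 0.004 m and angle between green_disc's own z axis and vertical below 0.12 rad and contact force between green_disc and the fingers below 0.2 N), for 0.3 s.
At the end, for the whole second after the job is handed in: Green disc flat on the pan (underside -3 to +4 mm off it), yellow flat on top (underside 8 to 17 mm above the pan); both within 7 degrees of level, within 10 mm of the stem's axis, released and at rest; fin grip points over 58 mm apart seen from above (slots some 70 degrees or more) (all of step 1 and horizontal distance between yellow_disc and pan below 0.01 m and z of yellow_disc in the frame of pan between 0.008 and 0.017 m and angle between yellow_disc's own z axis and vertical below 0.12 rad and contact force between yellow_disc and the fingers below 0.2 N and horizontal distance between green_fin and yellow_fin above 0.058 m and linear speed of each of green_disc, yellow_disc below 0.02 m/s); the robot touches nothing.
It fails at once if a bystander (jar, mug, bowl, brush or tile) is moved more than 30 mm (distance of any of jar_blue, jar_red, mug, bowl, brush, tile from where it was at the start of the episode above 0.03 m).
It also fails if it takes over 69 s, if anything falls off the work surface, if the arm or the gripper's body presses on something with over 40 N, if the wrist force passes 120 N, or if a joint passes its speed limit or range.

## Robot

A 6-joint arm with a two-finger parallel gripper is mounted at the origin on the work surface. World frame = base frame: x ahead of the robot, y to its left, z up, the work surface at z = 0. Lengths are in m, angles in rad, forces in N, time in s.
With the tool pointing down it reaches from about 0.325 to 0.75 m from the base axis. Payload 7.6 kg.
Tool frame: the origin (TCP) lies at the very end of the fingers, on their centre line; the grasp point (between the pads) lies behind it (robot.grip_point_offset is the z of the grasp point in the tool frame, in m); z points along the fingers, y is the line along which they close (so a half turn about z gives the same grasp; the last joint's range is limited). The gripper opens to 85 mm and grips with 20 to 120 N. Pads are 22 mm wide; open, the fingers measure 114 mm over their backs; the gripper's body (76 mm by 85 mm) begins 54 mm behind the grasp point. The pads swing forward as they close: fully open they stand 13 mm farther back than shut.
Start: joints at [1.146, 0.052, 1.401, -0, 1.689, -0.07], TCP at [0.182, 0.492, 0.231] pointing down, gripper open.
Joint ranges: [-2.9, 2.9], [-0.91, 2.17], [0.12, 2.37], [-1.06, 4.2], [0.26, 2.73], [-2.93, 2.93]. Speed limits (rad/s): [2.57, 2.57, 3.01, 3.14, 3.14, 3.14].

## Interface

Orientations are given as a rotation vector (axis times angle).
In Python, from cell import robot, hand, solver, imaging gives the robot as it stands. Calls block until the motion is done:
- robot.goto(position, orientation): joint-space move of the TCP to a pose.
- robot.servo_line(position, orientation=None, speed=0.15, max_force=None): straight line of the TCP; orientation=None keeps the orientation; speed is the mean speed in m/s. With max_force (N) it stops when the force on the tool has changed by that much, and returns True; else False.
- robot.move_joints(angles): joint-space move.
- hand.gripper_to(opening, grip_force=None): opening from 0.0 (shut) to 1.0 (fully open); grip_force is the grip in N (None keeps the last); returns when the fingers have stopped.
- robot.pause(seconds).
- solver.ik(position, orientation): joint angles nearest the present ones, or None.
- imaging.snapshot(name): name is "scene" or "top" or "wrist"; returns (picture, depth): 400x640x3 uint8, blue, green, red; 400x640 float32, m along the optical axis (not along the pixel's ray), 0 where there is no reading.
- imaging.get_calibration(name): a dict with "fx", "fy", "cx", "cy" (pixels), "dist" ([k1, k2, p1, p2, k3] as OpenCV has them; the pictures are not rectified), "origin" and "attitude" of the camera in the world; the wrist camera has in their place "T_tool_cam" (4x4, takes a point from camera to tool coordinates, whose origin is the TCP and whose axes are the flange's). Camera axes: x right, y up, looking along -z (the intrinsics and any distortion apply to the point x, -y, -z); pixel columns grow to the right and rows downward; lengths in m; the calibration is good to about 2 mm. A picture is of the moment at which its call begins: read the wrist's pose just before it. get_calibration takes no time and is no camera call.
A pose or a line that the arm cannot do raises robot.PlanningError and nothing moves.
- robot.close_job(): hands the job in; it is judged then, once.
Readings, each from a call of its own:
- robot.current_time(): time.
- robot.current_joints(): joint angles.
- robot.current_dq(): joint speeds.
- robot.current_effort(): joint torques, N m.
- robot.current_tool_pos(): TCP position.
- robot.current_eef_rot(): TCP orientation.
- robot.current_wrist_force(): force on the tool from outside, world axes, zero at the start.
- robot.current_wrist_torque(): the same for the moment, N m.
- robot.current_opening(): opening from 0.0 (shut) to 1.0 (fully open).
- robot.current_grip_force(): force on a finger pad.
Only numpy, scipy, OpenCV 4.12 (cv2) and the standard library are available. Lean on these libraries where they do the work, as an engineer would, in place of code of your own. Each camera call takes 0.05 s, during which the arm holds its last target. There are 200 camera calls.

## Working session

There is one attempt and no reset: what is moved stays moved. The work goes in short steps, each a Python script; the robot and the scene stay as the last script left them, time stands still between calls to the robot, and variables do not carry over. Pictures are saved under pics/ and viewed, at most 10 in all, crops included, and the job is handed in when it is done.

```bash
ls; mkdir -p pics; python3 - <<'E'
from cell import robot, hand, solver, imaging
import cv2,numpy as np
for n in ("scene","top"):
    p,d=imaging.snapshot(n); cv2.imwrite(f"pics/{n}0.png",p); np.save(f"{n}0.npy",d)
    print(n,imaging.get_calibration(n))
print(imaging.get_calibration("wrist"),robot.grip_point_offset,robot.current_time(),robot.current_eef_rot())
E
```

```text
pics
scene {'fx': 477.6820520553214, 'fy': 477.6820520553214, 'cx': 320.5272318744436, 'cy': 197.52591952241207, 'dist': array([-0.12425307,  0.        ,  0.        ,  0.        ,  0.        ]), 'origin': array([ 1.50884057, -0.60303184,  1.08185135]), 'attitude': array([0.81192361, 0.43445133, 0.97211207])}
top {'fx': 466.7834559660024, 'fy': 466.7834559660024, 'cx': 328.02132964132267, 'cy': 198.5970156166589, 'dist': array([0.00282152, 0.        , 0.        , 0.        , 0.        ]), 'origin': array([ 0.29741215, -0.01196339,  1.53032439]), 'attitude': array([ 0.15249911, -0.14686267, -1.5822072 ])}
{'fx': 308.6282792895144, 'fy': 308.6282792895144, 'cx': 314.1773594316018, 'cy': 197.8560716386031, 'dist': array([-0.01895875,  0.        ,  0.        ,  0.        ,  0.        ]), 'T_tool_cam': array([[-4.71109091e-04,  9.65337886e-01,  2.61002958e-01,
         6.52709158e-02],
       [ 9.99999595e-01,  6.54865568e-04, -6.17072096e-04,
        -1.64759584e-03],
       [-7.66604922e-04,  2.61002561e-01, -9.65337804e-01,
        -1.41882467e-01],
       [ 0.00000000e+00,  0.00000000e+00,  0.00000000e+00,
         1.00000000e+00]])} -0.0187 0.1 [-5.54343742e-01 -3.09195531e+00  2.13649505e-03]
```

View pics/scene0.png

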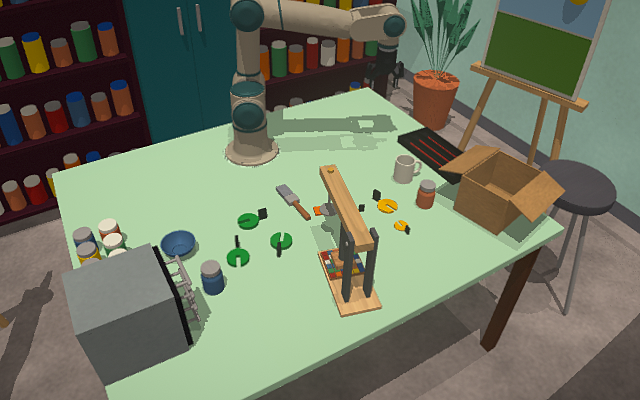

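View pics/top0.png

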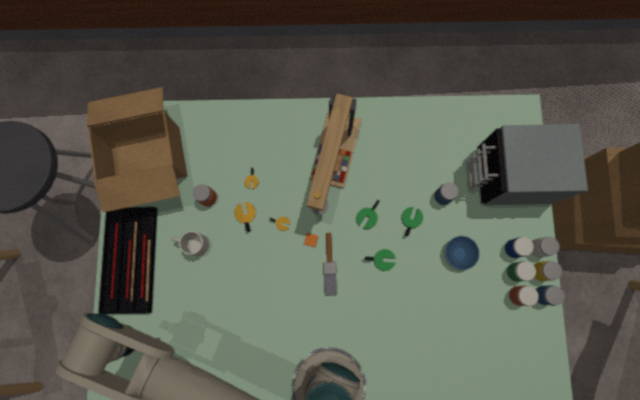

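Top view (+x up, +y left). Green candidates: (367,218), (412,217), (385,260); the rightmost (−y) is (412,217). Yellow candidates: (245,212), (252,182), (283,224); (245,212) looks largest. The beam's free end is near (316,208). Next I'll check with a close crop and numbers.

```bash
cat > h.py <<'E'
import numpy as np,cv2
from scipy.spatial.transform import Rotation as R
from cell import robot,hand,solver,imaging
def cam(n,tool=None):
    c=imaging.get_calibration(n)
    K=np.array([[c['fx'],0,c['cx']],[0,c['fy'],c['cy']],[0,0,1]])
    if n=='wrist':
        p,r=tool; T=np.eye(4);T[:3,:3]=R.from_rotvec(r).as_matrix();T[:3,3]=p
        T=T@c['T_tool_cam']; return K,c['dist'],T[:3,3],T[:3,:3]
    return K,c['dist'],np.array(c['origin']),R.from_rotvec(c['attitude']).as_matrix()
def rays(C,uv):
    K,d,o,A=C
    x=cv2.undistortPoints(np.array(uv,float).reshape(-1,1,2),K,d)[:,0]
    return np.c_[x[:,0],-x[:,1],-np.ones(len(x))]@A.T
def onz(C,uv,z):
    r=rays(C,uv); return C[2]+r*((z-C[2][2])/r[:,2])[:,None]
def dep(C,uv,d):
    uv=np.array(uv).reshape(-1,2); return C[2]+rays(C,uv)*d[uv[:,1].astype(int),uv[:,0].astype(int)][:,None]
def proj(C,P):
    K,d,o,A=C; q=(np.atleast_2d(P)-o)@A; q=q*[1,-1,-1]
    return cv2.projectPoints(q,np.zeros(3),np.zeros(3),K,d)[0][:,0]
def discs(C,img,rects,zs):
    out=[]
    hsv=cv2.cvtColor(img,cv2.COLOR_BGR2HSV)
    for (u,v,w),(lo,hi),z in zip(*[rects[0],rects[1],zs]):
        m=np.zeros(img.shape[:2],np.uint8);m[v-w:v+w,u-w:u+w]=1
        k=cv2.inRange(hsv,(lo,150,60),(hi,255,255))*m
        ys,xs=np.nonzero(k); P=onz(C,np.c_[xs,ys],z)
        (cx,cy),r=cv2.minEnclosingCircle(P[:,:2].astype(np.float32))
        out.append((cx,cy,r,P[:,:2].mean(0)-[cx,cy]))
    return out
def shot(n,name=None):
    t=(robot.current_tool_pos(),robot.current_eef_rot()) if n=='wrist' else None
    p,d=imaging.snapshot(n)
    if name: cv2.imwrite(f"pics/{name}.png",p)
    return cam(n,t),p,d
E
python3 - <<'E'
from h import *
p=cv2.imread('pics/top0.png');d=np.load('top0.npy');C=cam('top')
G=(45,80);Y=(15,30)
for o in discs(C,p,([(412,217,22),(367,218,22),(385,260,22),(245,212,16),(252,182,10),(283,224,12)],[G,G,G,Y,Y,Y]),[.012]*3+[.008]*3): print(np.round(o[:3],4),np.round(np.array(o[3]),4), 'slot dir deg',np.degrees(np.arctan2(-o[3][1],-o[3][0])))
ys,xs=np.mgrid[90:225,290:370];uv=np.c_[xs.ravel(),ys.ravel()]
P=dep(C,uv,d); 
b=P[(abs(P[:,2]-.245)<.008)]
rc=cv2.minAreaRect(b[:,:2].astype(np.float32));print(len(b),rc,cv2.boxPoints(rc))
for nm,uvs in dict(mug=(192,244),red=(204,196),blue=(447,194),bowl=(462,253),tile=(311,240),brush=(329,235),brush2=(330,290)).items(): print(nm,dep(C,uvs,d).round(3))
cv2.imwrite('pics/crop1.png',cv2.resize(p[165:275,225:435],None,fx=3.8,fy=3.8,interpolation=cv2.INTER_CUBIC))
E
```

```text
[ 0.5236 -0.2821  0.0298] [-0.0075  0.0007] slot dir deg -5.338882311303995
[ 0.5223 -0.1374  0.0296] [0.0065 0.0064] slot dir deg -135.50714557138605
[ 0.3875 -0.1861  0.027 ] [0.0024 0.0028] slot dir deg -130.24944397666252
[0.5488 0.2681 0.0335] [-0.0029 -0.0014] slot dir deg 25.047496598885783
[0.6538 0.2473 0.0219] [ 0.0018 -0.0001] slot dir deg 176.83296171705896
[0.51   0.1432 0.0222] [0.0018 0.0014] slot dir deg -141.13338453554252
2060 ((0.6887686848640442, -0.011038325726985931), (0.07980115711688995, 0.3443708121776581), 71.36531829833984) [[ 0.51286054  0.00617179]
 [ 0.8391777  -0.10386603]
 [ 0.86467683 -0.02824844]
 [ 0.53835964  0.08178938]]
mug [[0.448 0.44  0.001]]
red [[0.59  0.382 0.088]]
blue [[ 0.583 -0.384  0.088]]
bowl [[ 0.404 -0.441  0.005]]
tile [[0.454 0.049 0.009]]
brush [[ 0.468 -0.01   0.021]]
brush2 [[ 0.293 -0.01   0.022]]
```

View pics/crop1.png

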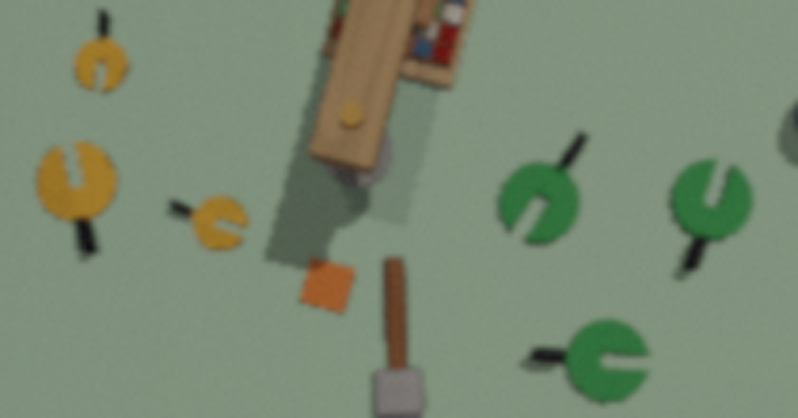

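The crop (×3.8, offset 225,165) confirms the choice. The green disc is at (412,218), slot pointing about −20° in world and fin towards the robot. The large yellow disc is at (245,213), slot about +12°. The brass nut at (317,195) marks the stem on the beam, and the beam's end corners are (306.6,205) and (323,209.7).

```bash
cat >> h.py <<'E'
TILT=np.radians(35)
def tool(xy,z,yaw,flip,back=0.):
    """TCP pose pinching the fin of a disc with underside centre xy,z and slot yaw; back = retreat along tool"""
    xd=np.array([np.cos(yaw),np.sin(yaw),0]);zd=np.array([0,0,1.]);yd=np.cross(zd,xd)
    zt=np.sin(TILT)*xd-np.cos(TILT)*zd; yt=-yd if flip else yd
    M=np.c_[np.cross(yt,zt),yt,zt]
    g=np.r_[xy,z]-.052*xd+.030*zd
    return g-zt*(robot.grip_point_offset+back), R.from_matrix(M).as_rotvec()
E
python3 - <<'E'
from h import *
C=cam('top')
e=onz(C,[(306.6,205),(322.9,209.7),(317.1,195.3),(340.5,97),(356,100.5)],.245);print(e.round(4))
be=e[:2].mean(0);far=e[3:].mean(0);ax=(far-be)/np.linalg.norm(far-be);a=np.arctan2(ax[1],ax[0]);print(np.linalg.norm(far-be),np.degrees(a),be+.035*ax)
pan=(be+.035*ax)[:2]
q0=robot.current_joints()
for fl in (0,1):
    for nm,xy,z,y in (('pickG',(.5236,-.2821),0,-20),('pickY',(.5488,.2681),0,12)):
        for b in (0,.1): 
            q=solver.ik(*tool(xy,z,np.radians(y),fl,b)); print(fl,nm,b,None if q is None else np.round(q,2))
    for da in (-90,-75,-60,-45,0,45,60,75,90):
        y=a+np.radians(da); out=[]
        for s in (0,.09):
            q=solver.ik(*tool(pan-s*np.array([np.cos(y),np.sin(y)]),.105,y,fl)); out.append(None if q is None else np.round(q,2))
        print(fl,da,*out)
E
```

```text
[[ 0.5277  0.0508  0.245 ]
 [ 0.5136  0.0054  0.245 ]
 [ 0.5549  0.0212  0.245 ]
 [ 0.847  -0.0508  0.245 ]
 [ 0.8353 -0.0958  0.245 ]]
0.3361395781357389 -17.560960996003935 [0.55400593 0.01758417 0.245     ]
0 pickG 0 [-0.66 -0.01  2.04  0.34  0.55 -2.13]
0 pickG 0.1 [-0.71 -0.36  2.15  0.29  0.8  -2.08]
0 pickY 0 [ 0.48  0.05  1.98 -0.31  0.54 -1.08]
0 pickY 0.1 [ 0.53 -0.27  2.08 -0.26  0.76 -1.12]
0 -90 [ 0.27  0.5   1.19 -0.51  1.78  0.56] [ 0.38  0.66  0.97 -0.49  1.89  0.62]
0 -75 [ 0.31  0.38  1.35 -0.57  1.64  0.38] [ 0.44  0.49  1.21 -0.54  1.73  0.48]
0 -60 [ 0.33  0.25  1.52 -0.61  1.48  0.2 ] [ 0.49  0.31  1.44 -0.59  1.58  0.32]
0 -45 [ 0.33  0.11  1.68 -0.63  1.31  0.  ] [ 0.51  0.11  1.67 -0.62  1.42  0.15]
0 0 [ 0.11 -0.29  2.04 -0.32  0.84 -1.  ] [ 0.24 -0.57  2.24 -0.37  0.97 -0.89]
0 45 [-0.3  -0.25  2.01  0.51  0.98 -2.55] [-0.49 -0.48  2.18  0.55  1.13 -2.71]
0 60 [-0.37 -0.12  1.9   0.6   1.14 -2.88] None
0 75 None None
0 90 None [-0.58  0.19  1.58  0.59  1.56  2.8 ]
1 pickG 0 [-0.66 -0.01  2.04  0.34  0.55  1.02]
1 pickG 0.1 [-0.71 -0.36  2.15  0.29  0.8   1.06]
1 pickY 0 [ 0.48  0.05  1.98 -0.31  0.54  2.06]
1 pickY 0.1 [ 0.53 -0.27  2.08 -0.26  0.76  2.02]
1 -90 [ 0.27  0.5   1.19 -0.51  1.78 -2.59] [ 0.38  0.66  0.97 -0.49  1.89 -2.52]
1 -75 [ 0.31  0.38  1.35 -0.57  1.64 -2.76] [ 0.44  0.49  1.21 -0.54  1.73 -2.66]
1 -60 None [ 0.49  0.31  1.44 -0.59  1.58 -2.82]
1 -45 None None
1 0 [ 0.11 -0.29  2.04 -0.32  0.84  2.14] [ 0.24 -0.57  2.24 -0.37  0.97  2.25]
1 45 [-0.3  -0.25  2.01  0.51  0.98  0.6 ] [-0.49 -0.48  2.18  0.55  1.13  0.44]
1 60 [-0.37 -0.12  1.9   0.6   1.14  0.26] [-0.58 -0.24  2.01  0.62  1.27  0.09]
1 75 [-0.41  0.02  1.77  0.63  1.3   0.  ] [-0.6  -0.02  1.8   0.62  1.41 -0.15]
1 90 [-0.41  0.16  1.61  0.61  1.46 -0.2 ] [-0.58  0.19  1.58  0.59  1.56 -0.34]
```

```bash
python3 - <<'E'
from h import *
w=tool((.42,-.02),.28,0,1); print(solver.ik(*w))
robot.goto(*w)
robot.goto(*tool((.5236,-.2821),0,np.radians(-20),1,.12))
C,p,d=shot('wrist','w1'); np.savez('w1.npz',d=d,K=C[0],dist=C[1],o=C[2],A=C[3]); print(robot.current_time(),robot.current_joints())
hand.gripper_to(.5)
E
```

```text
NoneTraceback (most recent call last):
  File "<stdin>", line 3, in <module>
cell.PlanningError: the arm cannot take that pose within its joint ranges
```

```bash
python3 - <<'E'
from h import *
robot.move_joints([1.0,-.45,1.6,0,1.4,0.2]); print(robot.current_tool_pos())
robot.move_joints([-.71,-.5,1.9,.29,1.0,1.06]); print(robot.current_tool_pos())
robot.goto(*tool((.5236,-.2821),0,np.radians(-20),1,.12))
C,p,d=shot('wrist','w1'); np.savez('w1.npz',d=d,K=C[0],dist=C[1],o=C[2],A=C[3]); print(robot.current_time(),robot.current_joints())
hand.gripper_to(.5)
E
```

```text
[0.238484   0.44005032 0.39554561]
[ 0.46690492 -0.26293403  0.29886546]
4.275 [-0.72560422 -0.42565682  2.1548192   0.28465538  0.85107297  1.06689191]
```

View pics/w1.png

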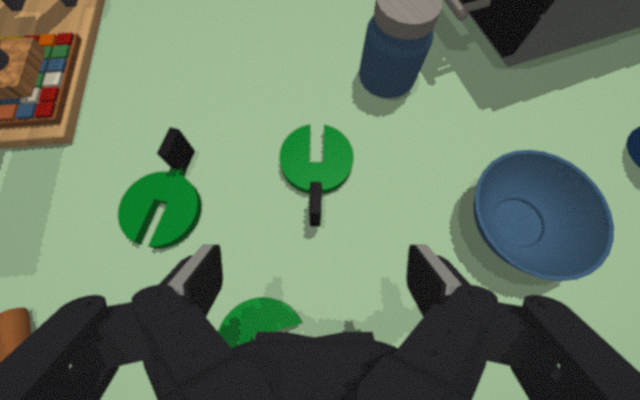

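The target disc is centred at about (316,158), slot mouth at (317,126) and fin at (315,190–222), lined up with the tool. I'll fit it from the mask, check numerically, and pick.

```bash
cat >> h.py <<'E'
def fit(C,img,u,v,w,lo,hi,z):
    """disc centre/yaw from contour of coloured top face on plane z; circle r=35 robustly fitted"""
    from scipy.optimize import least_squares
    hsv=cv2.cvtColor(img,cv2.COLOR_BGR2HSV); m=np.zeros(img.shape[:2],np.uint8);m[v-w:v+w,u-w:u+w]=255
    k=cv2.inRange(hsv,(lo,140,50),(hi,255,255))&m
    c=max(cv2.findContours(k,cv2.RETR_EXTERNAL,cv2.CHAIN_APPROX_NONE)[0],key=len)[:,0]
    P=onz(C,c,z)[:,:2]
    s=least_squares(lambda q:np.hypot(*(P-q[:2]).T)-q[2],np.r_[P.mean(0),.034],loss='soft_l1',f_scale=.001).x
    ys,xs=np.nonzero(k);Q=onz(C,np.c_[xs,ys],z)[:,:2]
    # centroid on area-weighted grid: rasterise contour in metric plane
    M=cv2.moments((P*1e4).astype(np.float32).reshape(-1,1,2)); cen=np.array([M['m10'],M['m01']])/M['m00']/1e4
    dv=s[:2]-cen
    return s,np.arctan2(dv[1],dv[0]),np.hypot(*dv)
E
python3 - <<'E'
from h import *
f=np.load('w1.npz');C=(f['K'],f['dist'],f['o'],f['A']);p=cv2.imread('pics/w1.png')
s,y,l=fit(C,p,316,158,50,45,80,.012);print(s,np.degrees(y),l)
a=onz(C,[(316.5,127),(316,161)],.012);print(a,np.degrees(np.arctan2(*(a[0]-a[1])[1::-1])))
print(dep(C,[(300,150),(330,150),(330,110)],f['d']))
E
```

```text
[ 0.51990251 -0.28450372  0.03315339] -18.70092535928107 0.0013298067407471435
[[ 0.55090975 -0.29646735  0.012     ]
 [ 0.51657066 -0.28336558  0.012     ]] -20.883898118028924
[[ 5.32713823e-01 -2.73236840e-01  1.16940859e-02]
 [ 5.23117890e-01 -2.99817187e-01  1.15665777e-02]
 [ 5.73066524e-01 -3.19659209e-01 -4.61711126e-04]]
```

```bash
python3 - <<'E'
from h import *
G=(.5203,-.2846);y=np.radians(-20.3)
robot.goto(*tool(G,0.001,y,1,.07))
robot.servo_line(*tool(G,0.001,y,1),speed=.12,max_force=15)
print(robot.current_tool_pos(),tool(G,0.001,y,1)[0])
hand.gripper_to(0,100); print(robot.current_opening(),robot.current_grip_force())
robot.servo_line(*tool(G,0.16,y,1),speed=.2)
print(robot.current_opening(),robot.current_wrist_force())
pan=np.array([.5545,.0195]);ya=np.radians(-17.6+60);u=np.array([np.cos(ya),np.sin(ya)])
robot.goto(*tool(pan-.11*u,.13,ya,1))
C,p,d=shot('wrist','w2'); np.savez('w2.npz',d=d,K=C[0],dist=C[1],o=C[2],A=C[3]); print(robot.current_time(),robot.current_tool_pos(),robot.current_wrist_force())
E
```

```text
[ 0.48184015 -0.27059108  0.01696823] [ 0.48158946 -0.27028054  0.01568186]
0.10007674119792688 98.67717862129211
0.09573959575384336 [-0.18869883 -0.88853132 -4.1349598 ]
8.2083 [ 0.44286035 -0.08294228  0.14435   ] [-1.22929425 -0.30952469 -2.39234075]
```

View pics/w2.png

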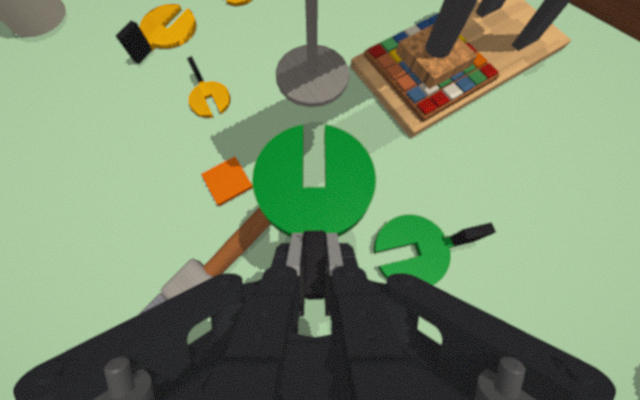

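The disc is held at (314,181) with its slot up along column 315. The pan is at about (312,74), and the stem comes down from (311,0) to about (314,72). Next I'll measure the disc and the pan together.

```bash
python3 - <<'E'
from h import *
f=np.load('w2.npz');C=(f['K'],f['dist'],f['o'],f['A']);p=cv2.imread('pics/w2.png');d=f['d']
pan=np.array([.5545,.0195]);ya=np.radians(42.4);u=np.array([np.cos(ya),np.sin(ya)]);n=np.array([-u[1],u[0]])
cmd=tool(pan-.11*u,.13,ya,1)[0];print('cmd',cmd,robot.current_tool_pos(),robot.current_eef_rot()-tool(pan,.13,ya,1)[1])
P=dep(C,[(265,180),(365,180),(314,210),(290,140),(340,140)],d);print('disc z',P[:,2])
zt=P[:,2].mean()
# disc edges at plane
s,y,l=fit(C,p,314,181,66,45,80,.142);print('fit',s,np.degrees(y),'exp',pan-.11*u)
# pan pts by depth
ys,xs=np.mgrid[35:115,265:360];uv=np.c_[xs.ravel(),ys.ravel()];Q=dep(C,uv,d);k=abs(Q[:,2]-.100)<.006
m=np.zeros((400,640),np.uint8);m[uv[k][:,1],uv[k][:,0]]=255
m=cv2.morphologyEx(m,cv2.MORPH_OPEN,np.ones((3,3)))
yy,xx=np.nonzero(m);W=onz(C,np.c_[xx,yy],.1)[:,:2];(c,r)=cv2.minEnclosingCircle(W.astype(np.float32));print('pan',c,r,'medz',np.median(Q[k][:,2]),np.percentile(W@u,[0,1,99,100]),np.percentile(W@n,[0,1,99,100]))
print('pan rel prior along,lat',(np.array(c)-pan)@u,(np.array(c)-pan)@n)
# stem: dark columns rows 5..40
g=cv2.cvtColor(p,cv2.COLOR_BGR2GRAY)
for v in (5,15,25,35): print(v,g[v,300:325])
big=cv2.resize(p[0:250,230:400],None,fx=3.2,fy=2.4*1.0,interpolation=cv2.INTER_CUBIC);cv2.imwrite('pics/w2c.png',big)
E
```

```text
cmd [ 0.44279082 -0.0825045   0.14468186] [ 0.44286035 -0.08294228  0.14435   ] [-0.00174068  0.00202874  0.00069132]
disc z [0.1387027  0.13861678 0.13754809 0.13797044 0.13870411]
fit [ 0.47263818 -0.05689163  0.0326655 ] 41.705406930773094 exp [ 0.47326991 -0.05467326]
pan (0.552097499370575, 0.0172652006149292) 0.03161877766251564 medz 0.09935513337246066 [0.38860573 0.38954929 0.44752796 0.44975234] [-0.38930916 -0.38747219 -0.33192452 -0.33050925]
pan rel prior along,lat -0.0032810699817798473 -3.0287630540269974e-05
5 [187 185 189 184 167 130  93  82  80  74  78  78  78  77  75  75  90 128
 166 183 188 190 189 190 189]
15 [192 191 189 191 177 146 102  76  76  79  75  75  79  73  78  78  93 126
 166 185 188 190 189 189 188]
25 [191 189 190 191 185 161 117  83  74  79  80  76  77  80  72  78  98 142
 179 187 191 189 189 188 191]
35 [187 191 187 187 187 170 135  91  81  77  80  78  77  74  77  78  95 141
 177 188 188 189 189 189 187]
```

```bash
python3 - <<'E'
from h import *
f=np.load('w2.npz');C=(f['K'],f['dist'],f['o'],f['A']);p=cv2.imread('pics/w2.png');d=f['d']
ya=np.radians(42.4);u=np.array([np.cos(ya),np.sin(ya)]);n=np.array([-u[1],u[0]])
s,y,l=fit(C,p,314,181,66,45,80,.1385);print('fit along,lat',s[:2]@u,s[:2]@n,s[2],np.degrees(y))
# stem lateral at along=.419
for v in (5,15,25,35):
    row=cv2.cvtColor(p,cv2.COLOR_BGR2GRAY)[v,300:325].astype(float); e=np.nonzero(row<130)[0]; uc=300+(e[0]+e[-1])/2
    r=rays(C,[(uc,v)])[0]; t=(.419-C[2][:2]@u)/(r[:2]@u); X=C[2]+r*t; print(v,uc,'stem lat',X[:2]@n,'z',X[2])
hsv=cv2.cvtColor(p,cv2.COLOR_BGR2HSV)
for v in (140,150,160,170,178,182,184,186,188,190,192):
    sat=hsv[v,295:335,1]; e=np.nonzero(sat<140)[0]
    if len(e)>4:
        X=onz(C,[(295+e[0]-.5,v),(295+e[-1]+.5,v)],.1385)[:,:2]; print(v,295+e[0],295+e[-1],'lat',(X@n).round(4),'along',(X@u).mean().round(4))
for v in range(80,112,2): print(v,p[v,314],d[v,314].round(3),dep(C,(314,v),d)[0][2].round(4), end=' | ')
E
```

```text
fit along,lat 0.31221045296037825 -0.3607085508080888 0.03341209932678111 41.6783703826709
5 311.5 stem lat -0.35970396738034754 z 0.16026094369782073
15 311.5 stem lat -0.3596475858939783 z 0.1532925663287755
25 311.0 stem lat -0.3592558890193069 z 0.14584425803428594
35 311.5 stem lat -0.3595224930960885 z 0.1378610666799636
140 303 324 lat [-0.3543 -0.3673] along 0.3361
150 303 325 lat [-0.3543 -0.3677] along 0.3295
160 303 325 lat [-0.3544 -0.3676] along 0.323
170 302 325 lat [-0.3539 -0.3676] along 0.3166
178 302 325 lat [-0.354  -0.3675] along 0.3117
182 302 325 lat [-0.354  -0.3674] along 0.3093
184 302 325 lat [-0.354  -0.3674] along 0.308
186 303 325 lat [-0.3546 -0.3674] along 0.3068
80 [114 122 129] 0.244 0.1002 | 82 [118 127 133] 0.245 0.0992 | 84 [118 126 133] 0.244 0.0992 | 86 [125 134 137] 0.242 0.1 | 88 [121 129 137] 0.243 0.0991 | 90 [125 134 139] 0.241 0.0998 | 92 [125 134 140] 0.24 0.1006 | 94 [121 133 139] 0.241 0.099 | 96 [119 129 135] 0.241 0.0989 | 98 [122 129 136] 0.24 0.0988 | 100 [120 128 135] 0.238 0.1 | 102 [105 115 118] 0.239 0.0989 | 104 [76 79 81] 0.24 0.0976 | 106 [ 88 101  93] 0.24 0.0963 | 108 [111 133 113] 0.353 0.001 | 110 [111 138 119] 0.353 0.0006 |
```

```bash
python3 - <<'E'
from h import *
ya=np.radians(42.4);u=np.array([np.cos(ya),np.sin(ya)]);n=np.array([-u[1],u[0]])
xy=lambda s: u*(.4195-s)+n*(-.3595+.0013)
robot.servo_line(*tool(xy(.09),.112,ya,1),speed=.15)
print(robot.servo_line(*tool(xy(0),.112,ya,1),speed=.08,max_force=12),robot.current_tool_pos()-tool(xy(0),.112,ya,1)[0],robot.current_wrist_force())
print(robot.servo_line(*tool(xy(0),.098,ya,1),speed=.03,max_force=5),robot.current_tool_pos()-tool(xy(0),.103,ya,1)[0],robot.current_wrist_force())
C,p,d=shot('wrist','w3'); np.savez('w3.npz',d=d,K=C[0],dist=C[1],o=C[2],A=C[3]);print(robot.current_time())
E
```

```text
False [-1.67464188e-04 -2.71528531e-04 -6.19634287e-05] [-0.42696736  0.08042601 -4.13840632]
True [ 0.00022267 -0.0001992  -0.00093512] [-0.16371359 -0.12783152  3.64415879]
10.2417
```

View pics/w3.png

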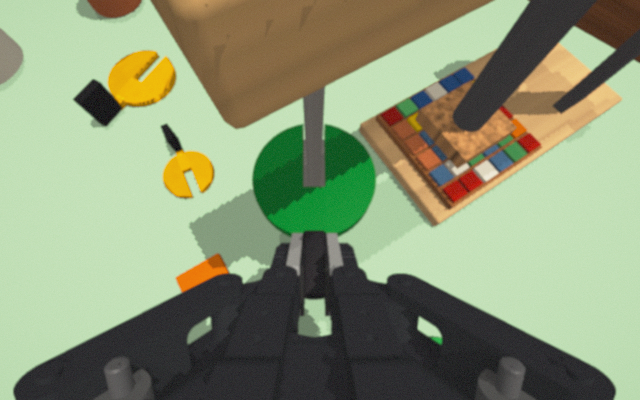

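The stem stands at the bottom of the slot (314,187) and the disc is level and touching the pan. I'll release it, back off and move to the yellow disc.

```bash
python3 - <<'E'
from h import *
ya=np.radians(42.4);u=np.array([np.cos(ya),np.sin(ya)]);n=np.array([-u[1],u[0]])
xy=u*.4195+n*(-.3595+.0013)
hand.gripper_to(.35); robot.pause(.1)
robot.servo_line(*tool(xy,.101,ya,1,.11),speed=.15)
C,p,d=shot('wrist','w4'); np.savez('w4.npz',d=d,K=C[0],dist=C[1],o=C[2],A=C[3]);
hsv=cv2.cvtColor(p,cv2.COLOR_BGR2HSV)
q=robot.current_joints();print(q)
robot.move_joints([q[0]+.1,-.6,2.1,0.2,1.0,0]);print(robot.current_tool_pos())
robot.move_joints([.53,-.5,1.95,-.26,.95,-1.12]);print(robot.current_tool_pos())
robot.goto(*tool((.5488,.2681),0,np.radians(12),0,.12))
hand.gripper_to(.5)
C,p2,d=shot('wrist','w5'); np.savez('w5.npz',d=d,K=C[0],dist=C[1],o=C[2],A=C[3]);print(robot.current_time())
cv2.imwrite('pics/pair.png',cv2.resize(np.hstack([p[:, 120:520],p2[:,120:520]]),(800,400)))
E
```

```text
[-0.51795623 -0.30918749  1.88377248  0.58787336  1.39194131  0.25761904]
[ 0.46401132 -0.11305873  0.20641286]
[0.46405813 0.2458219  0.27064403]
14.4417
```

View pics/pair.png

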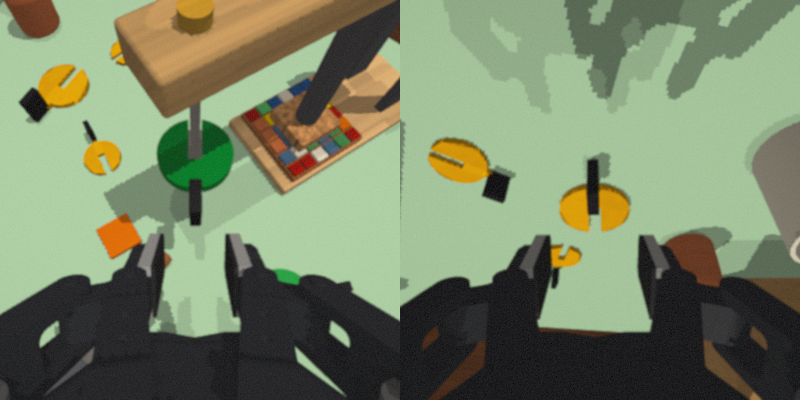

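Left: the green disc lies on the pan with the stem in its slot, and it's free of the fingers. Right (w5): the yellow disc is at (315,207), fin up to (313,160), slot mouth at (316,229).

```bash
python3 - <<'E'
from h import *
f=np.load('w5.npz');C=(f['K'],f['dist'],f['o'],f['A']);p=cv2.imread('pics/w5.png')
s,y,l=fit(C,p,315,207,45,15,30,.008);print(s,np.degrees(y),l)
hsv=cv2.cvtColor(p,cv2.COLOR_BGR2HSV)
for v in (220,224,227):
    e=np.nonzero(hsv[v,295:340,1]<140)[0]; 
    if len(e): X=onz(C,[(295+e.mean(),v)],.008)[0]; print(v,295+e[0],295+e[-1],X, np.degrees(np.arctan2(*(X[:2]-s[:2])[::-1])))
g=p.max(2)
for v in (165,175,185,195,205):
    e=np.nonzero(g[v,295:335]<50)[0]; print(v,295+e.min() if len(e) else None,295+e.max() if len(e) else None)
E
```

```text
[0.54432257 0.26635718 0.03386019] -71.93403096997167 0.016841894993121134
220 309 320 [0.56105559 0.26957964 0.008     ] 10.900632245230781
224 309 320 [0.56805336 0.27106843 0.008     ] 11.228866044045215
227 309 339 [0.57220482 0.27821509 0.008     ] 23.039344293944648
165 308 317
175 308 317
185 308 317
195 308 316
205 309 317
```

```bash
python3 - <<'E'
from h import *
G=(.5455,.2665);y=np.radians(11.6)
robot.goto(*tool(G,0.001,y,0,.07))
robot.servo_line(*tool(G,0.001,y,0),speed=.12,max_force=15)
robot.pause(.1)
print(robot.current_tool_pos()-tool(G,0.0,y,0)[0])
hand.gripper_to(0,100); print(robot.current_opening(),robot.current_grip_force(),robot.current_tool_pos()-tool(G,0.0,y,0)[0])
robot.servo_line(*tool(G,0.17,y,0),speed=.2)
pan=np.array([.5523,.0173]);ya=np.radians(-77.6);u=np.array([np.cos(ya),np.sin(ya)])
robot.goto(*tool(pan-.11*u,.15,ya,0)); robot.pause(.1)
C,p,d=shot('wrist','w6'); np.savez('w6.npz',d=d,K=C[0],dist=C[1],o=C[2],A=C[3]); print(robot.current_time(),robot.current_opening(),robot.current_wrist_force(),robot.current_tool_pos()-tool(pan-.11*u,.15,ya,0)[0])
E
```

```text
[0.00024691 0.00033861 0.00234807]
0.09737697924138057 98.47254395484924 [0.0002794  0.00029092 0.00175757]
18.4833 0.09846872658728927 [ 1.04123447 -0.25769356 -1.24754153] [-6.48787225e-05  5.15903736e-06  1.31957312e-04]
```

View pics/w6.png

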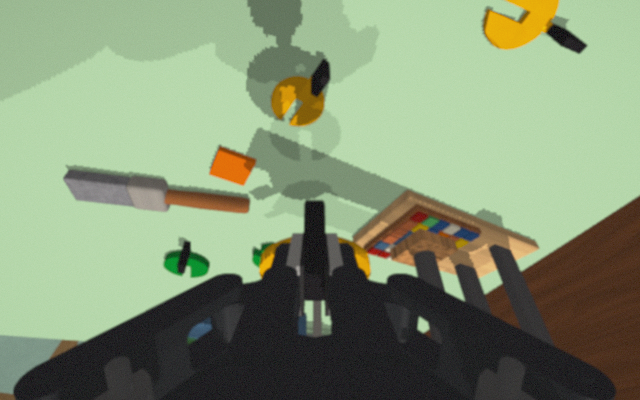

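```bash
python3 - <<'E'
import cv2
p=cv2.imread('pics/w6.png')
cv2.imwrite('pics/w6c.png',cv2.resize(p[220:345,245:385],None,fx=4.7,fy=4.7,interpolation=cv2.INTER_CUBIC))
E
```

```text
(no output)
```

View pics/w6c.png

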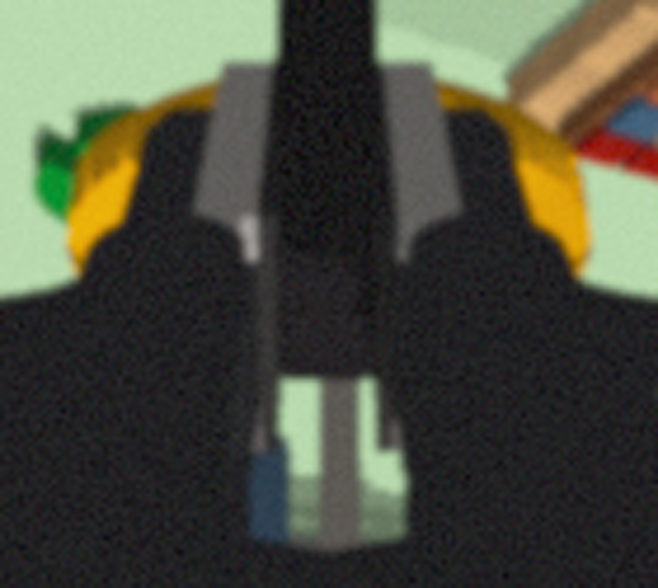

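The stem shows through the finger gap at w6 (317.2, 301–335). The yellow disc's extents are 259.5 to 370.5 at row 273, and the fin centre is column 314.7.

```bash
python3 - <<'E'
from h import *
f=np.load('w6.npz');C=(f['K'],f['dist'],f['o'],f['A']);d=f['d'];p=cv2.imread('pics/w6.png')
ya=np.radians(-77.6);u=np.array([np.cos(ya),np.sin(ya)]);n=np.array([-u[1],u[0]])
for pan in (np.array([.5523,.0173]),np.array([.5513,.0184])):
    print('prior pan along,lat',pan@u,pan@n)
for v in (265,269,273):
    hsv=cv2.cvtColor(p[v:v+1],cv2.COLOR_BGR2HSV)[0]; e=np.nonzero((hsv[250:380,0]>12)&(hsv[250:380,0]<32)&(hsv[250:380,1]>150)&(hsv[250:380,2]>60))[0]+250
    X=onz(C,[(e[0],v),(e[-1],v)],.1555)[:,:2]; print(v,e[0],e[-1],'lat',X@n,(X@n).mean(),'along',X@u)
print('dz',dep(C,[(266,265),(364,265)],d))
for a in (.10,.102):
  for v in (303,318,333):
    r=rays(C,[(317.2,v)])[0]; t=(a-C[2][:2]@u)/(r[:2]@u); X=C[2]+r*t; print('stem',a,v,X[:2]@n,X[2])
print('stem by depth',[ (lambda X:(X[:2]@u,X[:2]@n,X[2]))(dep(C,(317,v),d)[0]) for v in (305,318,330)])
print('fin top lat',onz(C,[(314.7,222)],.187)[0][:2]@n)
E
```

```text
prior pan along,lat 0.10170189077918798 0.5431310204839511
prior pan along,lat 0.10041281594585333 0.5423905570655008
265 260 369 lat [0.5101725  0.57542272] 0.5427976113279401 along [-0.01639052 -0.0162629 ]
269 260 369 lat [0.50947593 0.57613183] 0.5428038817904269 along [-0.011237   -0.01110196]
273 260 369 lat [0.5087484  0.57687249] 0.5428104450340953 along [-0.00585598 -0.00571298]
dz [[0.49827089 0.12611676 0.15538694]
 [0.55609899 0.13755411 0.1547944 ]]
stem 0.1 303 0.5454719945181437 0.13372739862865554
stem 0.1 318 0.545370421211682 0.1475751889222159
stem 0.1 333 0.5452749827267076 0.16062011859970748
stem 0.102 303 0.5454933819843937 0.13295551553103657
stem 0.102 318 0.545391092230737 0.14690098119678602
stem 0.102 333 0.5452949805705235 0.16003792327007638
stem by depth [(np.float64(0.09728558949572076), np.float64(0.5452449307491863), np.float64(0.13665219486831415)), (np.float64(0.09622502685963916), np.float64(0.5451526625556125), np.float64(0.14884753089201652)), (np.float64(0.09447175965660934), np.float64(0.5450645342733402), np.float64(0.15973054398205516))]
fin top lat 0.5426912659444477
```

```bash
python3 - <<'E'
from h import *
ya=np.radians(-77.6);u=np.array([np.cos(ya),np.sin(ya)]);n=np.array([-u[1],u[0]])
robot.servo_line(*tool(u*(.101-.085)+n*.5445,.124,ya,0),speed=.15)
robot.servo_line(*tool(u*(.101-.055)+n*.5445,.124,ya,0),speed=.08,max_force=12)
robot.pause(.1)
C,p,d=shot('wrist','w7'); np.savez('w7.npz',d=d,K=C[0],dist=C[1],o=C[2],A=C[3])
print(robot.current_time(),robot.current_wrist_force(),robot.current_tool_pos()@np.r_[n,0])
g=cv2.cvtColor(p,cv2.COLOR_BGR2GRAY)
for v in (303,310,318,326,332): print(v,g[v,298:336])
for v in (269,273):
    hsv=cv2.cvtColor(p[v:v+1],cv2.COLOR_BGR2HSV)[0]; e=np.nonzero((hsv[250:380,0]>12)&(hsv[250:380,0]<32)&(hsv[250:380,1]>150)&(hsv[250:380,2]>60))[0]+250
    X=onz(C,[(e[0],v),(e[-1],v)],.130)[:,:2]; print(v,e[0],e[-1],(X@n).mean())
for v in (303,318,332):
    r=rays(C,[(315,v),(317,v)]); t=(.101-C[2][:2]@u)/(r[:,:2]@u); X=C[2]+r*t[:,None]; print('stem@315,317',v,X[:,:2]@n,X[:,2])
E
```

```text
19.5417 [-0.09145857  0.11748895 -3.30574066] 0.5445321002511744
303 [ 43  45  53  48  55  77 125 180 204 209 211 205 180 135  98  91  93  96
  93  95  94  95 124 165 196 187 149  95  61  50  34  31  29  32  37  29
  36  32]
310 [ 43  64  72  62  62  98 153 196 209 209 208 205 173 126  93  90  94  92
  95  95  94  95 120 164 199 202 175 118  68  57  59  65  48  37  37  33
  34  39]
318 [ 47  51  58  62  62  76 113 161 200 205 206 205 175 123  97  93  92  93
  93  90  91  93 114 161 198 209 208 206 208 209 204 177 125  69  43  30
  36  37]
326 [ 49  62  62  64  63  64  79 109 132 141 141 136 124 100  91  93  95  93
  89  92  88  90 101 127 151 168 184 203 205 208 205 203 172 111  57  35
  34  37]
332 [ 58  60  60  68  60  64  70  95 111 116 113 112 107  93  90  90  93  93
  92  93  89  94  92 100 111 119 123 122 125 128 130 126 113  80  43  32
  37  36]
269 260 369 0.5442318818896115
273 261 369 0.5445458297835623
stem@315,317 303 [0.54462203 0.54613987] [0.12831155 0.12831377]
stem@315,317 318 [0.54458934 0.54606127] [0.13956214 0.13956428]
stem@315,317 332 [0.54456059 0.5459922 ] [0.14947326 0.14947532]
```

```bash
python3 - <<'E'
from h import *
ya=np.radians(-77.6);u=np.array([np.cos(ya),np.sin(ya)]);n=np.array([-u[1],u[0]]);L=n*.5453
robot.servo_line(*tool(u*(.101-.055)+L,.122,ya,0),speed=.05)
print(robot.servo_line(*tool(u*.096+L,.122,ya,0),speed=.07,max_force=10),robot.current_wrist_force())
hit=robot.servo_line(*tool(u*.105+L,.122,ya,0),speed=.02,max_force=5)
off=(robot.current_tool_pos()-tool(u*.1+L,.122,ya,0)[0])[:2]@u
print(hit,off,robot.current_wrist_force())
a=.1+off-.0025 if hit else .1005
robot.servo_line(*tool(u*a+L,.122,ya,0),speed=.02)
print(a,robot.servo_line(*tool(u*a+L,.108,ya,0),speed=.03,max_force=5),robot.current_tool_pos()[2]-tool(u*a+L,.112,ya,0)[0][2],robot.current_wrist_force(),robot.current_time())
C,p,d=shot('wrist','w8')
np.savez('w8.npz',d=d,K=C[0],dist=C[1],o=C[2],A=C[3])
E
```

```text
False [ 0.05808112  0.88034176 -2.12836081]
True -0.0026469823909636837 [-0.45721542  1.66845008 -1.42098792]
0.09485301760903632 True 0.001736802388109443 [ 0.98535158 -0.13060969  4.74611616] 21.6
```

```bash
python3 - <<'E'
from h import *
ya=np.radians(-77.6);u=np.array([np.cos(ya),np.sin(ya)]);n=np.array([-u[1],u[0]]);L=n*.5453;a=.0949
hand.gripper_to(.35); robot.pause(.1)
robot.servo_line(*tool(u*a+L,.114,ya,0,.11),speed=.15)
C,p,d=shot('wrist','w9'); np.savez('w9.npz',d=d,K=C[0],dist=C[1],o=C[2],A=C[3])
S,ps,ds=shot('scene','s9');q=proj(S,[.553,.019,.11])[0].astype(int);print(q)
cr=cv2.resize(ps[q[1]-50:q[1]+50,q[0]-50:q[0]+50],(400,400),interpolation=cv2.INTER_CUBIC)
cv2.imwrite('pics/fin.png',np.hstack([p[:,120:520],cr])); print(robot.current_time())
for z,c in ((.120,'Y'),): 
    ys,xs=np.mgrid[0:400:2,200:440:2];uv=np.c_[xs.ravel(),ys.ravel()];X=dep(C,uv,d)
    hsv=cv2.cvtColor(p,cv2.COLOR_BGR2HSV)[uv[:,1],uv[:,0]]
    k=(hsv[:,0]>12)&(hsv[:,0]<32)&(hsv[:,1]>150)&(np.hypot(X[:,0]-.553,X[:,1]-.019)<.06)&(X[:,2]>.09)
    Q=X[k];print(len(Q),Q.min(0),Q.max(0)); A=np.c_[Q[:,:2],np.ones(len(Q))];print(np.linalg.lstsq(A,Q[:,2],rcond=None)[0],np.median(Q[:,2]))
E
```

```text
[327 205]
23.0833
554 [ 0.51922146 -0.01495909  0.11073014] [0.5868851 0.0555667 0.1201898]
[ 0.01729622 -0.03188006  0.10955787] 0.11889495793000812
```

View pics/fin.png

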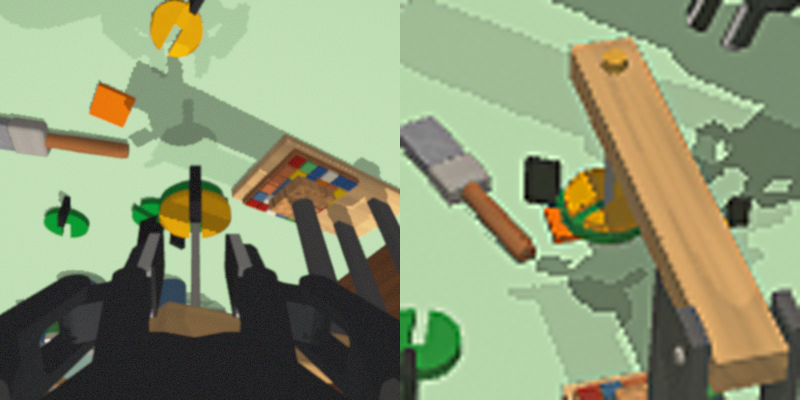

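```bash
python3 - <<'E'
from h import *
from scipy.optimize import least_squares
f=np.load('w4.npz');C4=(f['K'],f['dist'],f['o'],f['A'])
print('w4 green',fit(C4,cv2.imread('pics/w4.png'),314,155,55,45,80,.112))
C,p,d=shot('top');ps,ds=imaging.snapshot('scene')
for nm,C,p,d in (('top',C,p,d),('scene',cam('scene'),ps,ds)):
    ys,xs=np.mgrid[0:400,0:640];uv=np.c_[xs.ravel(),ys.ravel()];X=dep(C,uv,d);h=cv2.cvtColor(p,cv2.COLOR_BGR2HSV)[uv[:,1],uv[:,0]]
    for c,lo,hi in (('g',45,85),('y',12,32)):
        k=(h[:,0]>lo)&(h[:,0]<hi)&(h[:,1]>140)&(np.hypot(X[:,0]-.553,X[:,1]-.019)<.06)&(X[:,2]>.09)&(X[:,2]<.13)
        if k.sum()>5: Q=X[k];r=np.hypot(*(Q[:,:2]-[.5535,.02]).T);print(nm,c,k.sum(),Q.min(0).round(4),Q.max(0).round(4),'rmax',r.max().round(4))
E
```

```text
w4 green (array([0.55074152, 0.01573299, 0.03294382]), np.float64(0.6951356753388674), np.float64(0.0015819985418022986))
top y 110 [ 0.5205 -0.0119  0.1089] [0.5701 0.0525 0.1286] rmax 0.0342
scene g 66 [ 0.5188 -0.0143  0.0998] [0.5911 0.0306 0.1166] rmax 0.0395
scene y 167 [ 0.5216 -0.0146  0.1029] [0.5923 0.0358 0.126 ] rmax 0.0395
```

```bash
python3 -c "
from cell import robot
print(robot.close_job(),robot.current_time())"
```

```text
the job is handed in; nothing more can be done
the job is handed in; nothing more can be done
```

The job is handed in, about 23 s in on the robot's clock: in the last images the green disc lies flat on the pan with the yellow on top, both within about 5 mm of the stem, fins set about 120° apart, gripper clear, and nothing else touched as far as I saw; the hand-in returned no verdict.

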